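# Roll a rocker shaft into its V-blocks and up to the stop

## Task

Ready the loose steel shaft for its run-out check: with fingertips against its side, roll it along the bench, up the ramps and down into the pair of V-blocks, then push on its near end to slide it along the Vs until its far end rests against the brass stop button, and leave it there. Roll it under control, do not fling it; only push it, never lift it or raise an end of it, and leave everything else on the bench where it stands.

Things in the scene. Friction and masses are not known exactly. Their poses are not given: they have to be found in the camera images.
- shaft: Oiled steel rocker shaft, round bar 30 mm across, 180 mm long, 0.6 to 0.95 kg, with two darker bands; lies left (+y) of the V-blocks, within 5 degrees of parallel to the V line. Origin on its axis at mid length, 15 mm above the bench at first. Its x axis runs from near to far end; it spins about x as it rolls. Rolls square to its axis, easier than it turns; soon stops. Friction about 0.25.
- shaft_near (a point): Centre of the shaft's near end face (flat, 30 mm across), the end to push on.
- shaft_far (a point): Centre of the shaft's far end face, the end that must come to rest against the stop button.
- vrest: Fixed V-block rest: two low steel V-blocks with lead-in ramps, and a stop, on a blue rail. Origin on the bench under the V line, midway between the blocks; x along the V line, away from the robot, to the stop; y from the Vs to the ramps, the side the shaft comes from; z up. Blocks 26 mm wide, centred at x = -42 and 42 mm, bare bench between them. Rail 18 mm high at y = -46 to -64 mm.
- ramp_foot (a point): On the bench, midway between the blocks, level with the foot of their ramps: 60 mm from the V line on the shaft's side. The shaft starts with its origin 150 to 210 mm from the V line and 19 to 37 mm short (along the V line) of its final place, so rolled square to the V line it passes short of the stop.
- v_lip (a point): Top of the ramps, midway between the blocks: each ramp rises evenly from its foot to this lip, 11.2 mm high and flat from 18 to 16 mm from the V line; then the 120 degree V falls to 2 mm at the V line and rises behind it to 20.5 mm height, 32 mm beyond. A shaft whose axis has passed the lip rolls down into the Vs by itself.
- v_middle (a point): Where the axis of a shaft lying in the Vs runs: midway between the blocks, on the V line, 19.3 mm above the bench. The finished shaft's origin lies 15 mm from here towards the stop, its near end 75 mm from here away from the stop (the near block ends at 55 mm).
- stop_face (a point): Centre of the brass stop button's face (18 mm across), on the V line 105 mm from v_middle and 19.3 mm above the bench, where the shaft's far end must come to rest. The blue plate that carries it, 10 to 22 mm behind the face, is 36 mm high and reaches from the rail to 14 mm past the V line on the ramp side.
- socket: Bystander: chromed deep socket standing on the bench, 28 mm across, 60 mm high; origin at the centre of its underside.
- spring: Bystander: dark valve spring standing, 30 mm across, 44 mm high; origin at the centre of its underside.
- piston_pin: Bystander: steel piston pin (tube) standing, 22 mm across, 62 mm high; origin at the centre of its underside.
- lube: Bystander: red oil bottle with a yellow label, 48 mm across, 110 mm high; origin at the centre of its underside.
- paste_jar: Bystander: blue jar with a white cap, 64 mm across, 50 mm high; origin at the centre of its underside.
- wrench: Bystander: spanner lying on the bench, 200 mm long; origin under its middle.
- valve_board: Fixed bystander: wooden board 170 x 100 x 35 mm with seven engine valves standing in it, 100 mm high in all; origin at the centre of its underside, long side along its x.
- dial_stand: Fixed bystander: dial indicator on a magnet stand, base 58 x 46 mm, post 180 mm high, its arm and dial reaching 117 mm along its x at 130 to 190 mm height; origin at the centre of the base's underside.
Mind the look-alikes: they are no part of the job. Of the things that look like the shaft, the smallest one is meant.

How it is judged:
By the outcome, as a careful person would: the job done as asked, in the order asked, and still so for the second after the job is handed in, with the robot touching nothing.
It also fails if it takes over 58 s, if anything falls off the work surface, if the arm or the gripper's body presses on something with over 40 N, if the wrist force passes 120 N, or if a joint passes its speed limit or range.

## Robot

A 6-joint arm with a two-finger parallel gripper is mounted at the origin on the work surface. World frame = base frame: x ahead of the robot, y to its left, z up, the work surface at z = 0. Lengths are in m, angles in rad, forces in N, time in s.
With the tool pointing down it reaches from about 0.4 to 0.825 m from the base axis. Payload 7 kg.
Tool frame: the origin (TCP) lies midway between the tips of the shut fingers; the grasp point (between the pads) lies 19 mm behind it; z points along the fingers, y is the line along which they close (so a half turn about z gives the same grasp; the last joint's range is limited). The gripper opens to 88 mm and grips with 3 to 60 N. Pads are 19 mm wide; open, the fingers measure 130 mm over their backs; the gripper's body (78 mm by 193 mm) begins 47 mm behind the grasp point.
Start: joints at [-1.003, 0.359, 0.012, 0, -1.224, -0.288], TCP at [0.186, -0.649, 0.227] pointing down, gripper open.
Joint ranges: [-3.07, 3.07], [-1.43, 2.12], [-1.02, 1.25], [-3.03, 1.67], [-3.05, -0], [-3.03, 3.03]. Speed limits (rad/s): [2.39, 2.39, 3.01, 3.14, 3.14, 3.14].

## Interface

Orientations are given as [roll, pitch, yaw] about the fixed x, y, z axes, in that order (R = Rz(yaw) Ry(pitch) Rx(roll)).
In Python, from station import get_state, grab_frame, calibration, job_done, boxes_of, regions_of, spot_point gives the robot as it stands. The module is installed in compiled form; this text tells all that it offers.
- The arm moves only by the tool arm_command, never from a script. Its argument "commands" is a list of rows, each an object of numbers: "tx", "ty", "tz": the shift along the tool's x, y, z each as a share of 25 cm, from -1 to 1; "twist": the turn about the tool's z as a share of 180 degrees, from -1 to 1. A call has exactly 8 rows; each row is the pose to reach, as a shift and turn from the pose commanded when the call began, along the tool's axes at that moment, turning the shorter way round; what a row does not reach only later rows make up. A row lasts 1/12 s, in which the tool goes at most 41.7 mm and 7.16 degrees, less where a joint would pass 70% of its speed; a pose out of reach is approached as far as the arm can. A call with a number of a shift or a turn outside -1 to 1 is refused whole. A call with a gripper value outside its range is refused whole. "claw" is the opening, from 0 (shut) to 1 (fully open), set as the call begins (left out, the last holds). The fingers move at their own pace and stop on an object; "grip_force" is the grip in N (left out, the last holds). Time passes only in rows, so rows that repeat a pose let the fingers close, or fill a call up. It gives the time, the measured TCP pose, the force, the opening and the grip force at its end, in the units of the state.
- get_state(): the state, without advancing time (a new reading comes with each control period).
- grab_frame(name): name is "side" or "top"; returns the picture (480x640x3 uint8, red, green, blue); there is no depth.
- calibration(name): a dict with "camera_matrix" (3x3 intrinsics, pixels), "extrinsics" (4x4, takes a point from camera to world coordinates). Camera axes: x right, y down, z forward; pixel columns grow to the right and rows downward; lengths in m; the calibration is good to about 2 mm. A picture is of the moment at which its call begins. calibration takes no time and is no camera call.
- job_done(): hands the job in; it is judged then, once.
Trained networks look in the newest picture that a camera, given by its name, has taken for a name from the list of things; names that differ only in an ending like _2 or _b are one class to them, and where a whole thing is asked for, a point or a joint stands for the part that bears it (a point fixed in the world has none). Each returns a list of dicts, best first, with "score" (0 to 1); they miss things now and then, are a little off and sometimes report something else, mostly with a low value. They report only what shows in the picture. A call takes as long as a camera call. They do not tell look-alikes from the thing itself.
- boxes_of(query, camera): "rect" ([left, top, right, bottom] in pixels, round what is visible of it).
- regions_of(query, camera): "region" (480x640 bool, what is visible of it) and "rect" ([left, top, right, bottom] in pixels, round what is visible of it).
- spot_point(query, camera): "uv" ([column, row] in pixels: a listed point, or the origin of a listed thing).
The state is a dict: "t": time; "q": joint angles; "qd": joint speeds; "joint_efforts": joint torques, N m; "eef_pos": TCP position; "ee_rot": TCP orientation; "force": force on the tool from outside, world axes, zero at the start; "moment": the same for the moment, N m; "width": finger opening in m; "gripper_force": force on a finger pad.
Only numpy, scipy, OpenCV 4.12 (cv2) and the standard library are available. Lean on these libraries where they do the work, as an engineer would, in place of code of your own. Each camera call takes 0.05 s, during which the arm holds its last target. There are 200 camera calls.

## Working session

There is one attempt and no reset: what is moved stays moved. The work goes in short steps, Python scripts to look and compute and a tool call to move; the robot and the scene stay as the last step left them, time stands still between calls to the robot, and variables do not carry over. Pictures are saved under pics/ and viewed, at most 11 in all, crops included, and the job is handed in when it is done.

Besides the shell and the picture viewer there is one more tool, called after ">>>" as a command line: name --argument value ..., lists and objects as JSON in quotes. arm_command: Moves the arm, as the interface text tells. Shift numbers are shares of 25 cm and turn numbers shares of 180 degrees, none past 1 either way. Its arguments: {"type":"object","properties":{"commands":{"type":"array"},"claw":{"type":"number"},"grip_force":{"type":"number"}},"required":["commands"]}

```bash
mkdir -p pics
cat > h.py <<'E'
import numpy as np, cv2
from station import *
def ray(cam,uv):
    c=calibration(cam);K=np.array(c["camera_matrix"]);T=np.array(c["extrinsics"])
    d=T[:3,:3]@np.linalg.solve(K,[uv[0],uv[1],1.]);return T[:3,3],d
def onz(cam,uv,z):
    o,d=ray(cam,uv);return o+d*(z-o[2])/d[2]
def proj(cam,p):
    c=calibration(cam);K=np.array(c["camera_matrix"]);T=np.linalg.inv(np.array(c["extrinsics"]))
    q=K@(T[:3,:3]@np.array(p)+T[:3,3]);return q[:2]/q[2]
def save(n,im):cv2.imwrite("pics/"+n,cv2.cvtColor(np.ascontiguousarray(im),cv2.COLOR_RGB2BGR))
E
python3 - <<'E'
from h import *
np.set_printoptions(precision=3,suppress=True)
a=grab_frame("top");b=grab_frame("side")
save("top.png",a);save("side.png",b)
np.save("top.npy",a)
for c in("top","side"):print(c,np.array(calibration(c)["extrinsics"])[:3].round(3).tolist())
for q,z in(("shaft",.015),("shaft_near",.015),("shaft_far",.015),("vrest",0),("ramp_foot",0),("v_lip",.0112),("v_middle",.0193),("stop_face",.0193),("socket",0),("spring",0),("piston_pin",0),("lube",0),("paste_jar",0),("wrench",0),("valve_board",0),("dial_stand",0)):
  for c in("top","side"):
    for r in spot_point(q,c)[:4]:print(q,c,round(r["score"],2),np.round(r["uv"],1),onz(c,r["uv"],z)[:2])
print(get_state())
E
```

```text
top [[0.013, -0.993, 0.115, 0.335], [-1.0, -0.016, -0.021, 0.018], [0.023, -0.114, -0.993, 1.481]]
side [[0.987, -0.078, 0.14, 0.338], [-0.16, -0.531, 0.832, -1.0], [0.01, -0.844, -0.536, 0.701]]
shaft top 0.85 [408.5 356.9] [ 0.189 -0.288]
shaft top 0.7 [282.  224.2] [0.553 0.067]
shaft top 0.65 [237.6 305.5] [0.324 0.186]
shaft side 0.94 [330.3 245.1] [0.555 0.057]
shaft side 0.71 [232.1 223. ] [0.332 0.193]
shaft side 0.59 [163.7 363.6] [ 0.198 -0.277]
shaft_near top 0.88 [250.8 260.6] [0.449 0.153]
shaft_near top 0.74 [287.4 256.6] [0.462 0.051]
shaft_near top 0.55 [436.8 317. ] [ 0.299 -0.368]
shaft_near side 0.92 [279.7 226.9] [0.447 0.157]
shaft_near side 0.77 [292.2 250.6] [0.464 0.047]
shaft_near side 0.75 [224.6 397.1] [ 0.3   -0.369]
shaft_far top 0.89 [279.7 193.1] [0.642 0.076]
shaft_far top 0.87 [221.6 348.5] [0.206 0.226]
shaft_far side 0.75 [293.  251.3] [0.465 0.043]
shaft_far side 0.66 [108.  340.6] [ 0.094 -0.202]
shaft_far side 0.56 [365.6 239.4] [0.642 0.07 ]
shaft_far side 0.56 [177.3 221.4] [0.198 0.22 ]
vrest top 0.96 [345.6 219.1] [ 0.573 -0.113]
vrest side 0
[... 1242 characters left out ...]
0.457 -0.398]
valve_board top 0.6 [143.6 257.2] [0.455 0.455]
valve_board side 0.87 [269.9 181.1] [0.449 0.447]
dial_stand top 0.55 [395.4 188.4] [ 0.665 -0.257]
dial_stand top 0.25 [141.9 257.9] [0.453 0.46 ]
dial_stand side 0.73 [419.8 338.1] [ 0.666 -0.265]
{'t': 1.7, 'q': array([-1.003,  0.359,  0.012,  0.   , -1.224, -0.288]), 'qd': array([-0.001,  0.   ,  0.   , -0.   , -0.   ,  0.001]), 'joint_efforts': array([ -0.   , -58.236,  29.33 ,   7.003,   0.013,   0.   ]), 'eef_pos': array([ 0.186, -0.649,  0.227]), 'ee_rot': array([ 3.142, -0.   , -2.862]), 'force': array([-0.16 , -0.315,  0.756]), 'moment': array([-0.01 , -0.019, -0.01 ]), 'gripper_force': 0.0, 'width': 0.08759143716284643}
```

View pics/top.png

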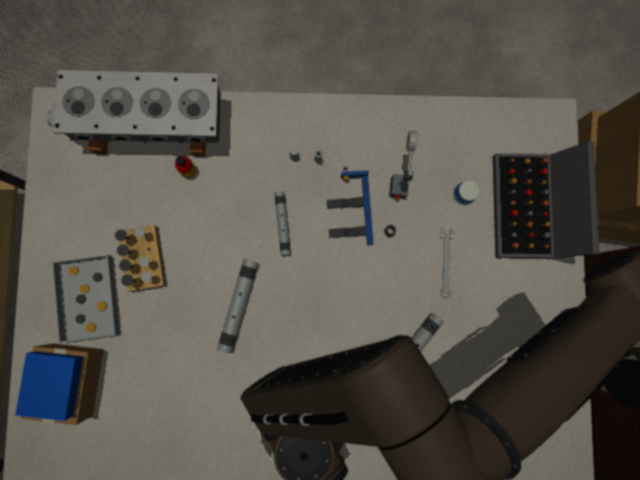

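View pics/side.png

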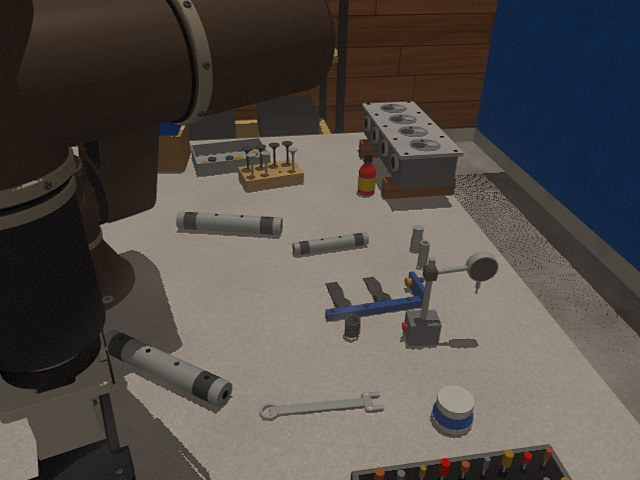

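The three shaft-like bars in the top picture are at (282,224), (238,305) and about (412,350). The one at (282,224) is smallest, at about 180 mm, and lies on the +y side of the V-blocks, so it fits the description. I'll confirm it in a crop.

Run:
```python
from h import *
np.set_printoptions(precision=4,suppress=True)
for c in("top","side"):
  im=grab_frame(c)
  for r in regions_of("shaft",c)[:3]:
    m=r["region"];ys,xs=np.nonzero(m)
    P=np.array([onz(c,(x,y),.015 if c=="top" else .015)[:2] for x,y in zip(xs,ys)])
    ce=P.mean(0);u,s,v=np.linalg.svd(P-ce,full_matrices=False);d=v[0]*np.sign(v[0,0]);t=(P-ce)@d;w=(P-ce)@v[1]
    print(c,r["score"],r["rect"],"c",ce,"mid",ce+d*(t.max()+t.min())/2,"yaw",np.degrees(np.arctan2(d[1],d[0])),"len",np.ptp(t),"wid",np.ptp(w))
  hsv=cv2.cvtColor(im,cv2.COLOR_RGB2HSV);m=cv2.inRange(hsv,(105,120,40),(130,255,255))
  y0,y1,x0,x1=(160,260,300,385) if c=="top" else (260,330,310,430)
  ys,xs=np.nonzero(m[y0:y1,x0:x1]);ys+=y0;xs+=x0
  P=np.array([onz(c,(x,y),.018)[:2] for x,y in zip(xs,ys)])
  k=P[:,0]<.655;Q=P[k];vx,vy,px,py=cv2.fitLine(Q.astype(np.float32),cv2.DIST_HUBER,0,.01,.01).ravel()
  s=np.sign(vx);print(c,"rail yaw",np.degrees(np.arctan2(vy*s,vx*s)),"pt",px,py,"n",k.sum(),"xrange",P[:,0].min(),P[:,0].max(),"ymax",P[:,1].max())
  if c=="top": A=cv2.resize(im[140:280,250:410],(0,0),fx=5,fy=5,interpolation=cv2.INTER_CUBIC)[:600]; save("ct.png",im[150:270,255:415].repeat(5,0).repeat(5,1))
  else: save("cs.png",cv2.resize(im[210:345,280:440],(800,600*0+675))[:600])
```

```text
top 0.89 [215.9, 258.3, 258.9, 352.9] c [0.3236 0.1864] mid [0.3247 0.1861] yaw -15.143608991563909 len 0.2614515518916247 wid 0.044780485709518356
top 0.87 [273.8, 190.6, 290.3, 258.1] c [0.5566 0.0657] mid [0.5585 0.066 ] yaw 6.8804106898302315 len 0.18021676145131502 wid 0.03042688368452142
top 0.71 [412.8, 312.6, 445.5, 350.0] c [ 0.2643 -0.3419] mid [ 0.262  -0.3402] yaw -36.477036094278645 len 0.10587796855941942 wid 0.04672495077173704Traceback (most recent call last):
  File "<stdin>", line 13, in <module>
  File "h.py", line 7, in onz
    o,d=ray(cam,uv);return o+d*(z-o[2])/d[2]
        ~~~^^^^^^^^
  File "h.py", line 4, in ray
    c=calibration(cam);K=np.array(c["camera_matrix"]);T=np.array(c["extrinsics"])
ValueError: time passes only in moves, steps and waits
```

```bash
sed -i 's/^def ray/CAL={c:calibration(c) for c in("top","side")}\ndef ray/; s/c=calibration(cam)/c=CAL[cam]/' h.py
python3 - <<'E'
from h import *
np.set_printoptions(precision=4,suppress=True)
for c in("top","side"):
  im=grab_frame(c)
  for r in regions_of("shaft",c)[:3]:
    m=r["region"];ys,xs=np.nonzero(m)
    P=np.array([onz(c,(x,y),.015)[:2] for x,y in zip(xs,ys)])
    ce=P.mean(0);u,s,v=np.linalg.svd(P-ce,full_matrices=False);d=v[0]*np.sign(v[0,0]);t=(P-ce)@d;w=(P-ce)@v[1]
    print(c,r["score"],r["rect"],"c",ce,"mid",ce+d*(t.max()+t.min())/2,"yaw",np.degrees(np.arctan2(d[1],d[0])),"len",np.ptp(t),"wid",np.ptp(w))
  hsv=cv2.cvtColor(im,cv2.COLOR_RGB2HSV);m=cv2.inRange(hsv,(105,120,40),(130,255,255))
  y0,y1,x0,x1=(160,260,300,385) if c=="top" else (260,330,310,430)
  ys,xs=np.nonzero(m[y0:y1,x0:x1]);ys+=y0;xs+=x0
  P=np.array([onz(c,(x,y),.018)[:2] for x,y in zip(xs,ys)])
  k=P[:,0]<.655;Q=P[k];vx,vy,px,py=cv2.fitLine(Q.astype(np.float32),cv2.DIST_HUBER,0,.01,.01).ravel()
  s=np.sign(vx);print(c,"rail yaw",np.degrees(np.arctan2(vy*s,vx*s)),"pt",px,py,"n",k.sum(),"xrange",P[:,0].min(),P[:,0].max(),"ymax",P[:,1].max())
  if c=="top": save("ct.png",cv2.resize(im[150:270,255:415],(800,600),interpolation=cv2.INTER_CUBIC))
  else: save("cs.png",cv2.resize(im[215:335,280:440],(800,600),interpolation=cv2.INTER_CUBIC))
E
```

```text
top 0.92 [412.1, 313.6, 444.3, 348.7] c [ 0.262  -0.3397] mid [ 0.2613 -0.3392] yaw -35.88973142567507 len 0.09933517472313769 wid 0.04500671379516295
top 0.84 [274.5, 192.0, 291.1, 258.1] c [0.5564 0.0665] mid [0.5575 0.0667] yaw 7.377956567576896 len 0.18264994426123607 wid 0.03300460869441556
top 0.7 [220.1, 256.3, 258.9, 350.2] c [0.3266 0.1855] mid [0.3265 0.1855] yaw -14.641776599084812 len 0.26156391418110414 wid 0.04393125703044226
top rail yaw 4.3659983 pt 0.5801423 -0.17384924 n 267 xrange 0.5003071932264954 0.710157685224951 ymax -0.1007705812381025
side 0.97 [176.6, 211.7, 284.5, 233.2] c [0.3263 0.1948] mid [0.322  0.1961] yaw -16.55070948150961 len 0.27822503742996807 wid 0.09084781994633054
side 0.96 [292.9, 231.4, 367.1, 251.3] c [0.5559 0.0645] mid [0.5589 0.0649] yaw 8.91610864925332 len 0.19143196521280778 wid 0.06072285592270048
side 0.86 [105.9, 328.5, 232.1, 409.3] c [ 0.2067 -0.2887] mid [ 0.1961 -0.2799] yaw -39.549383765833895 len 0.2960577977142771 wid 0.05846226644150705
side rail yaw 4.2036066 pt 0.5917336 -0.17774892 n 260 xrange 0.5000198491574641 0.7164770924100115 ymax -0.07893610321999245
```

View pics/ct.png

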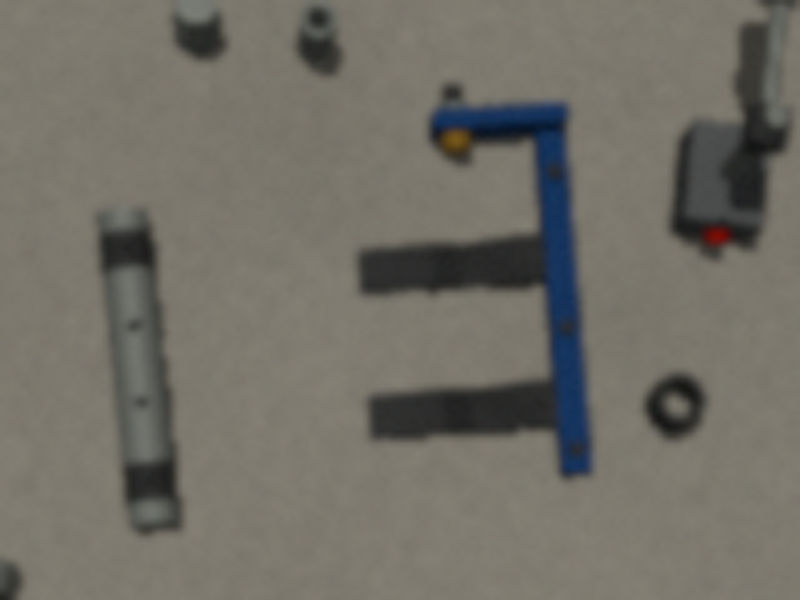

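View pics/cs.png

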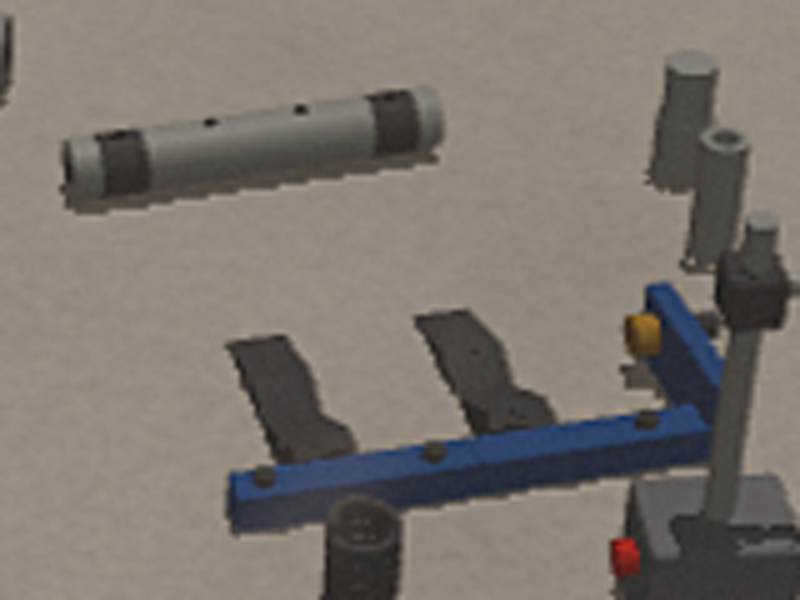

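The crops confirm it. The top one shows the short shaft from about (280,193) to (286,254) in full-picture pixels, with the V-blocks at rows 203 and 232, the brass button at (346,178) and the blue rail on the right. The pose estimates are vrest at about (0.578,-0.119) with yaw 4.3°, and shaft at about (0.557,0.066) with yaw 7°. Next I'll plan the approach.

```bash
cat > mv.py <<'E'
import numpy as np
V=np.array([.578,-.119]);VY=np.radians(4.3)
vx=np.array([np.cos(VY),np.sin(VY)]);vy=np.array([-vx[1],vx[0]])
def w(a,b):return V+a*vx+b*vy       # vrest -> world (m)
def cmd(p0,yaw0,p1,yaw1):
    d=np.subtract(p1,p0);c,s=np.cos(yaw0),np.sin(yaw0)
    dy=(yaw1-yaw0+np.pi)%(2*np.pi)-np.pi
    return np.round([(d[0]*c+d[1]*s)/.25,(d[0]*s-d[1]*c)/.25,-d[2]/.25,-dy/np.pi],3)
E
python3 - <<'E'
from mv import *
p=np.array([.186,-.649,.227]);y=-2.862
G=np.array([.5515,.113,.227]);gy=np.radians(-82.9)
for k in range(4):
    q=p+(G-p)/(4-k);yn=y+(gy-y)/(4-k)
    if k==3:q[2]=.15
    print(q,yn,cmd(p,y,q,yn));p,y=q,yn
E
```

```text
[ 0.277375 -0.4585    0.227   ] -2.508219487475825 [-0.562  0.632 -0.    -0.113]
[ 0.36875 -0.268    0.227  ] -2.15443897495165 [-0.746  0.398 -0.    -0.113]
[ 0.460125 -0.0775    0.227   ] -1.8006584624274746 [-0.837  0.115 -0.    -0.113]
[0.5515 0.113  0.15  ] -1.4468779499032993 [-0.825 -0.182  0.308 -0.113]
```

>>> arm_command --commands '[{"tx":-0.562,"ty":0.632,"tz":0,"twist":-0.113},{"tx":-0.562,"ty":0.632,"tz":0,"twist":-0.113},{"tx":-0.562,"ty":0.632,"tz":0,"twist":-0.113},{"tx":-0.562,"ty":0.632,"tz":0,"twist":-0.113},{"tx":-0.562,"ty":0.632,"tz":0,"twist":-0.113},{"tx":-0.562,"ty":0.632,"tz":0,"twist":-0.113},{"tx":-0.562,"ty":0.632,"tz":0,"twist":-0.113},{"tx":-0.562,"ty":0.632,"tz":0,"twist":-0.113}]'

```text
t: 2.67
eef_pos: [0.2782, -0.4582, 0.2271]
ee_rot: [-3.14, 0.0, -2.505]
force: [-0.2, -0.0, 0.4]
width: 0.0873
gripper_force: 0.0
```

>>> arm_command --commands '[{"tx":-0.746,"ty":0.398,"tz":0,"twist":-0.113},{"tx":-0.746,"ty":0.398,"tz":0,"twist":-0.113},{"tx":-0.746,"ty":0.398,"tz":0,"twist":-0.113},{"tx":-0.746,"ty":0.398,"tz":0,"twist":-0.113},{"tx":-0.746,"ty":0.398,"tz":0,"twist":-0.113},{"tx":-0.746,"ty":0.398,"tz":0,"twist":-0.113},{"tx":-0.746,"ty":0.398,"tz":0,"twist":-0.113},{"tx":-0.746,"ty":0.398,"tz":0,"twist":-0.113}]'

```text
t: 3.33
eef_pos: [0.3691, -0.2681, 0.2265]
ee_rot: [3.141, -0.0, -2.152]
force: [-0.9, -0.3, -0.3]
width: 0.0876
gripper_force: 0.0
```

>>> arm_command --commands '[{"tx":-0.837,"ty":0.115,"tz":0,"twist":-0.113},{"tx":-0.837,"ty":0.115,"tz":0,"twist":-0.113},{"tx":-0.837,"ty":0.115,"tz":0,"twist":-0.113},{"tx":-0.837,"ty":0.115,"tz":0,"twist":-0.113},{"tx":-0.837,"ty":0.115,"tz":0,"twist":-0.113},{"tx":-0.837,"ty":0.115,"tz":0,"twist":-0.113},{"tx":-0.837,"ty":0.115,"tz":0,"twist":-0.113},{"tx":-0.837,"ty":0.115,"tz":0,"twist":-0.113}]'

```text
t: 4.0
eef_pos: [0.4596, -0.0781, 0.2261]
ee_rot: [3.14, -0.001, -1.798]
force: [-0.3, -0.6, -0.4]
width: 0.0877
gripper_force: 0.0
```

>>> arm_command --commands '[{"tx":-0.825,"ty":-0.182,"tz":0.308,"twist":-0.113},{"tx":-0.825,"ty":-0.182,"tz":0.308,"twist":-0.113},{"tx":-0.825,"ty":-0.182,"tz":0.308,"twist":-0.113},{"tx":-0.825,"ty":-0.182,"tz":0.308,"twist":-0.113},{"tx":-0.825,"ty":-0.182,"tz":0.308,"twist":-0.113},{"tx":-0.825,"ty":-0.182,"tz":0.308,"twist":-0.113},{"tx":-0.825,"ty":-0.182,"tz":0.308,"twist":-0.113},{"tx":-0.825,"ty":-0.182,"tz":0.308,"twist":-0.113}]'

```text
t: 4.67
eef_pos: [0.5504, 0.1124, 0.1486]
ee_rot: [3.139, -0.001, -1.443]
force: [-0.6, 0.1, 0.4]
width: 0.0874
gripper_force: 0.0
```

>>> arm_command --commands '[{"tz":0.1},{"tz":0.2},{"tz":0.3},{"tz":0.4},{"tz":0.48},{"tz":0.53},{"tz":0.545},{"tz":0.545}]'

```text
invalid input
```

Run:
```python
from h import *
np.set_printoptions(precision=4,suppress=True)
im=grab_frame("side");save("s2.png",cv2.resize(im[60:360,200:520],(800,750))[150:])
print(get_state()["eef_pos"],get_state()["ee_rot"])
for c in("side","top"):
  if c=="top":grab_frame(c)
  for q in("shaft_near","shaft_far"):
    for r in spot_point(q,c)[:3]:print(q,c,round(r["score"],2),np.round(r["uv"],1),onz(c,r["uv"],.015)[:2])
```

```text
[0.5503 0.1121 0.1492] [ 3.1404 -0.0006 -1.4439]
shaft_near side 0.85 [290.8 250.8] [0.4605 0.0462]
shaft_near side 0.73 [280.7 225.5] [0.4501 0.1632]
shaft_near side 0.56 [223.1 394.1] [ 0.2982 -0.362 ]
shaft_far side 0.96 [110.3 340.9] [ 0.0986 -0.2038]
shaft_far side 0.87 [179.1 222.3] [0.2026 0.2149]
shaft_far side 0.72 [364.9 240.1] [0.6397 0.0668]
shaft_near top 0.73 [284.9 255.6] [0.4643 0.0577]
shaft_near top 0.65 [250.5 260.7] [0.4485 0.1534]
shaft_near top 0.64 [439.3 317.7] [ 0.2975 -0.3747]
shaft_far top 0.89 [281.5 189.9] [0.6514 0.0708]
shaft_far top 0.76 [380.1 391. ] [ 0.0971 -0.2091]
```

View pics/s2.png

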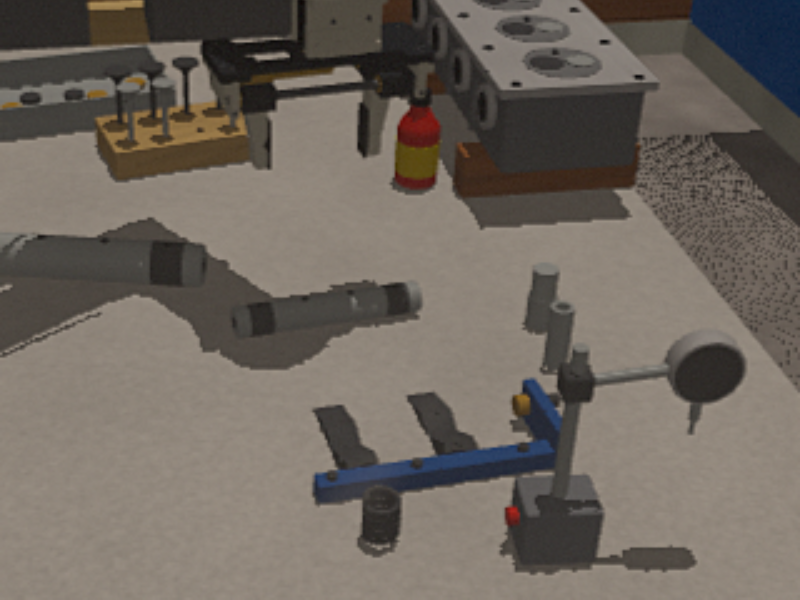

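The picture shows the open fingers above and behind the shaft, aligned along it, with clear bench below. The rows need every field filled in, so I'll resend the descent that way.

>>> arm_command --commands '[{"tx":0,"ty":0,"tz":0.1,"twist":0},{"tx":0,"ty":0,"tz":0.2,"twist":0},{"tx":0,"ty":0,"tz":0.3,"twist":0},{"tx":0,"ty":0,"tz":0.4,"twist":0},{"tx":0,"ty":0,"tz":0.48,"twist":0},{"tx":0,"ty":0,"tz":0.53,"twist":0},{"tx":0,"ty":0,"tz":0.545,"twist":0},{"tx":0,"ty":0,"tz":0.545,"twist":0}]'

```text
t: 5.63
eef_pos: [0.5499, 0.1135, 0.0128]
ee_rot: [3.14, -0.001, -1.442]
force: [-0.2, -0.5, 1.1]
width: 0.0876
gripper_force: 0.0
```

>>> arm_command --commands '[{"tx":0.02,"ty":0,"tz":0,"twist":0},{"tx":0.04,"ty":0,"tz":0,"twist":0},{"tx":0.06,"ty":0,"tz":0,"twist":0},{"tx":0.075,"ty":0,"tz":0,"twist":0},{"tx":0.09,"ty":0,"tz":0,"twist":0},{"tx":0.105,"ty":0,"tz":0,"twist":0},{"tx":0.12,"ty":0,"tz":0,"twist":0},{"tx":0.135,"ty":0,"tz":0,"twist":0}]'

```text
t: 6.3
eef_pos: [0.5548, 0.0803, 0.0135]
ee_rot: [-3.141, 0.0, -1.442]
force: [-0.0, 0.8, 0.9]
width: 0.0879
gripper_force: 0.3
```

>>> arm_command --commands '[{"tx":0.015,"ty":0,"tz":0,"twist":0.002},{"tx":0.03,"ty":0,"tz":0,"twist":0.004},{"tx":0.045,"ty":0,"tz":0,"twist":0.006},{"tx":0.06,"ty":0,"tz":0,"twist":0.008},{"tx":0.075,"ty":0,"tz":0,"twist":0.01},{"tx":0.09,"ty":0,"tz":0,"twist":0.012},{"tx":0.105,"ty":0,"tz":0,"twist":0.014},{"tx":0.12,"ty":0,"tz":0,"twist":0.016}]'

```text
t: 6.97
eef_pos: [0.5586, 0.0505, 0.0133]
ee_rot: [3.142, -0.0, -1.493]
force: [-0.1, 0.5, 1.6]
width: 0.0878
gripper_force: 0.3
```

```bash
cat > look.py <<'E'
from h import *;from mv import *
import sys
np.set_printoptions(precision=4,suppress=True)
z=float(sys.argv[1])
s=get_state();p=s["eef_pos"][:2]-V;print("tcp x'y'",p@vx,p@vy,"z",s["eef_pos"][2],"yaw-V",np.degrees(s["ee_rot"][2]-VY)+90,"f",s["force"])
for c in("side","top"):
  im=grab_frame(c)
  if len(sys.argv)>2 and c=="side":save(sys.argv[2],cv2.resize(im[180:360,240:480],(800,600),interpolation=cv2.INTER_CUBIC))
  for q in("shaft_near","shaft_far","shaft"):
    for r in spot_point(q,c)[:4]:
      w_=onz(c,r["uv"],z)[:2]-V;a=np.array([w_@vx,w_@vy])
      if -.14<a[0]<.14 and a[1]<.21:print(q,c,round(r["score"],2),a)
E
python3 look.py .015 s3.png
```

```text
tcp x'y' -0.006666955197279665 0.17052010357793648 z 0.013301069592971466 yaw-V 0.1760862651096602 f [-0.1111  0.4943  1.5653]
shaft_far side 0.95 [0.0902 0.153 ]
shaft side 0.66 [-0.0068  0.1499]
shaft_near top 0.53 [-0.0996  0.1336]
shaft top 0.55 [-0.0044  0.1332]
```

View pics/s3.png

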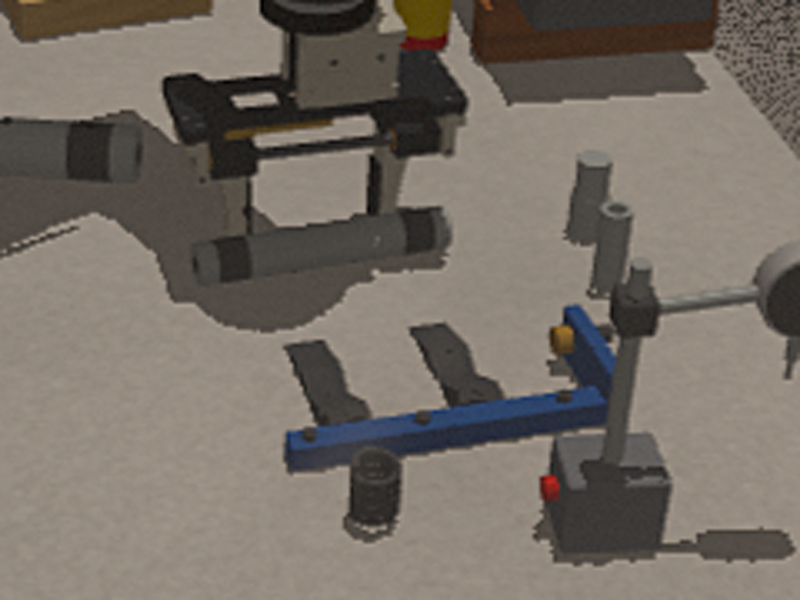

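The picture shows both fingertips behind the shaft at about (320,245) in the crop, with the shaft tracking parallel to the V line. I'll keep rolling.

>>> arm_command --commands '[{"tx":0.018,"ty":0,"tz":0,"twist":0},{"tx":0.036,"ty":0,"tz":0,"twist":0},{"tx":0.054,"ty":0,"tz":0,"twist":0},{"tx":0.072,"ty":0,"tz":0,"twist":0},{"tx":0.09,"ty":0,"tz":0,"twist":0},{"tx":0.108,"ty":0,"tz":0,"twist":0},{"tx":0.126,"ty":0,"tz":0,"twist":0},{"tx":0.144,"ty":0,"tz":0,"twist":0}]'

```text
t: 8.03
eef_pos: [0.5614, 0.0144, 0.0133]
ee_rot: [3.142, 0.0, -1.492]
force: [-0.5, 0.1, 0.2]
width: 0.0878
gripper_force: 0.3
```

>>> arm_command --commands '[{"tx":0.016,"ty":0,"tz":0,"twist":0},{"tx":0.032,"ty":0,"tz":0,"twist":0},{"tx":0.048,"ty":0,"tz":0,"twist":0},{"tx":0.064,"ty":0,"tz":0,"twist":0},{"tx":0.08,"ty":0,"tz":0,"twist":0},{"tx":0.096,"ty":0,"tz":0,"twist":0},{"tx":0.108,"ty":0,"tz":0,"twist":0},{"tx":0.12,"ty":0,"tz":0,"twist":0}]'

```text
t: 8.7
eef_pos: [0.5636, -0.0153, 0.0133]
ee_rot: [3.141, -0.0, -1.492]
force: [-0.3, 2.2, 1.2]
width: 0.0877
gripper_force: 0.9
```

```bash
python3 look.py .015 s4.png
```

```text
tcp x'y' -0.006545400546503311 0.10450966755231691 z 0.01326036063744335 yaw-V 0.20096719946901942 f [-0.3458  2.1564  1.2489]
shaft_near side 0.57 [-0.0934  0.0638]
shaft_near side 0.46 [-0.0045  0.04  ]
shaft_far side 0.92 [0.0863 0.0823]
shaft_far side 0.56 [0.0011 0.047 ]
shaft side 0.84 [-0.0006  0.0714]
shaft_near top 0.58 [0.0005 0.076 ]
shaft top 0.42 [-0.0048  0.0735]
```

View pics/s4.png

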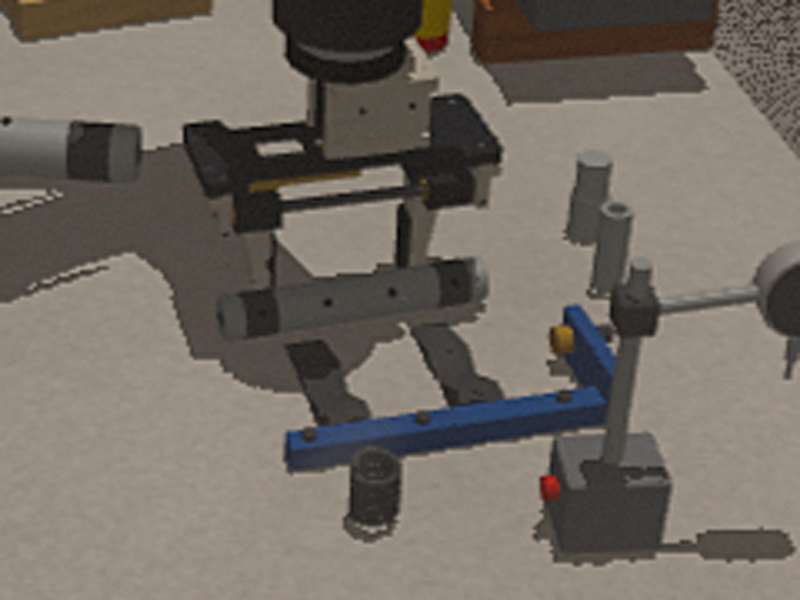

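The picture shows the shaft at the ramp feet, parallel to the blocks, with its far end well short of the brass button. I'll take it up the ramps slowly.

>>> arm_command --commands '[{"tx":0.014,"ty":0,"tz":0,"twist":0},{"tx":0.028,"ty":0,"tz":0,"twist":0},{"tx":0.042,"ty":0,"tz":0,"twist":0},{"tx":0.056,"ty":0,"tz":0,"twist":0},{"tx":0.07,"ty":0,"tz":-0.002,"twist":0},{"tx":0.084,"ty":0,"tz":-0.004,"twist":0},{"tx":0.098,"ty":0,"tz":-0.006,"twist":0},{"tx":0.112,"ty":0,"tz":-0.008,"twist":0}]'

```text
t: 9.77
eef_pos: [0.5673, -0.0413, 0.0166]
ee_rot: [-3.138, 0.002, -1.492]
force: [-4.7, 17.3, 16.7]
width: 0.0875
gripper_force: 10.7
```

>>> arm_command --commands '[{"tx":0.012,"ty":0,"tz":-0.002,"twist":0},{"tx":0.024,"ty":0,"tz":-0.004,"twist":0},{"tx":0.036,"ty":0,"tz":-0.006,"twist":0},{"tx":0.048,"ty":0,"tz":-0.008,"twist":0},{"tx":0.058,"ty":0,"tz":-0.008,"twist":0},{"tx":0.068,"ty":0,"tz":-0.008,"twist":0},{"tx":0.078,"ty":0,"tz":-0.008,"twist":0},{"tx":0.088,"ty":0,"tz":-0.008,"twist":0}]'

```text
t: 10.43
eef_pos: [0.5722, -0.06, 0.0217]
ee_rot: [-3.131, 0.004, -1.491]
force: [-8.7, 34.8, 38.0]
width: 0.0878
gripper_force: 22.3
```

```bash
python3 look.py .024
```

```text
tcp x'y' -0.0013774570669358287 0.05929862892979587 z 0.021734441093616795 yaw-V 0.2875485333671577 f [-8.6942 34.7658 38.0251]
shaft_near side 0.91 [-0.0955  0.0193]
shaft_near side 0.58 [-0.0047 -0.0141]
shaft_far side 0.6 [0.0876 0.0243]
shaft side 0.76 [-0.0014  0.0325]
shaft_far top 0.55 [-0.0041  0.0166]
shaft top 0.62 [0.0011 0.0326]
```

The force has risen to about 35 N because the fingertips grip the rolling surface and get carried up. The tips are now near axis height. I'll ease back and down, then push again with the tips lower.

>>> arm_command --commands '[{"tx":-0.012,"ty":0,"tz":0.008,"twist":0},{"tx":-0.024,"ty":0,"tz":0.016,"twist":0},{"tx":-0.036,"ty":0,"tz":0.024,"twist":0},{"tx":-0.048,"ty":0,"tz":0.032,"twist":0},{"tx":-0.06,"ty":0,"tz":0.038,"twist":0},{"tx":-0.072,"ty":0,"tz":0.042,"twist":0},{"tx":-0.08,"ty":0,"tz":0.042,"twist":0},{"tx":-0.08,"ty":0,"tz":0.042,"twist":0}]'

```text
t: 11.5
eef_pos: [0.5655, -0.0447, 0.0064]
ee_rot: [3.14, -0.0, -1.492]
force: [-0.0, 1.1, -0.8]
width: 0.0878
gripper_force: 0.7
```

```bash
python3 look.py .019
```

```text
tcp x'y' -0.0068887615899469725 0.0749855536792388 z 0.006356269435694693 yaw-V 0.21249391341855528 f [-0.0077  1.1029 -0.8498]
shaft_near side 0.62 [-0.0905  0.0425]
shaft_far side 0.73 [0.0899 0.0501]
shaft side 0.78 [0.008  0.0571]
shaft side 0.51 [-0.0502 -0.1352]
shaft top 0.46 [-0.0072  0.052 ]
```

>>> arm_command --commands '[{"tx":0.01,"ty":0,"tz":-0.004,"twist":0},{"tx":0.02,"ty":0,"tz":-0.008,"twist":0},{"tx":0.03,"ty":0,"tz":-0.012,"twist":0},{"tx":0.04,"ty":0,"tz":-0.016,"twist":0},{"tx":0.05,"ty":0,"tz":-0.018,"twist":0},{"tx":0.06,"ty":0,"tz":-0.02,"twist":0},{"tx":0.07,"ty":0,"tz":-0.022,"twist":0},{"tx":0.08,"ty":0,"tz":-0.024,"twist":0}]'

```text
t: 12.57
eef_pos: [0.5691, -0.0639, 0.0137]
ee_rot: [-3.139, 0.001, -1.492]
force: [-0.6, 6.6, 4.9]
width: 0.0876
gripper_force: 3.6
```

>>> arm_command --commands '[{"tx":0.008,"ty":0,"tz":-0.004,"twist":0},{"tx":0.016,"ty":0,"tz":-0.008,"twist":0},{"tx":0.024,"ty":0,"tz":-0.012,"twist":0},{"tx":0.032,"ty":0,"tz":-0.016,"twist":0},{"tx":0.04,"ty":0,"tz":-0.02,"twist":0},{"tx":0.048,"ty":0,"tz":-0.024,"twist":0},{"tx":0.056,"ty":0,"tz":-0.026,"twist":0},{"tx":0.06,"ty":0,"tz":-0.028,"twist":0}]'

```text
t: 13.23
eef_pos: [0.569, -0.0801, 0.02]
ee_rot: [-3.141, -0.0, -1.492]
force: [-0.1, -0.4, 0.7]
width: 0.0877
gripper_force: 0.0
```

```bash
python3 look.py .024
```

```text
tcp x'y' -0.006072186372688738 0.03951287521598447 z 0.020028303498755017 yaw-V 0.2090773328655473 f [-0.1403 -0.3643  0.7356]
shaft_near side 0.7 [-0.0866  0.0055]
shaft_near side 0.67 [0.0091 0.0203]
shaft_far side 0.68 [0.0971 0.0136]
shaft side 0.79 [0.0017 0.0161]
shaft_near top 0.57 [-0.09    0.0011]
shaft top 0.5 [-0.0004 -0.0043]
shaft top 0.45 [-0.0025  0.0145]
```

Force is zero, so it has probably rolled down into the Vs. I'll back off, lift and look.

>>> arm_command --commands '[{"tx":-0.04,"ty":0,"tz":0,"twist":0},{"tx":-0.1,"ty":0,"tz":0,"twist":0},{"tx":-0.16,"ty":0,"tz":0,"twist":0},{"tx":-0.18,"ty":0,"tz":-0.1,"twist":0},{"tx":-0.2,"ty":0,"tz":-0.22,"twist":0},{"tx":-0.2,"ty":0,"tz":-0.34,"twist":0},{"tx":-0.2,"ty":0,"tz":-0.4,"twist":0},{"tx":-0.2,"ty":0,"tz":-0.4,"twist":0}]' --claw 0

```text
t: 14.3
eef_pos: [0.5673, -0.0287, 0.124]
ee_rot: [-3.135, 0.001, -1.491]
force: [0.9, 0.3, 0.1]
width: 0.0397
gripper_force: 0.0
```

```bash
python3 look.py .0193 s5.png
python3 - <<'E'
from h import *;from mv import *
s=grab_frame("side")
for q in("stop_face","v_middle"):
  for c in("side","top"):
    if c=="top":grab_frame(c)
    for r in spot_point(q,c)[:2]:
      w_=onz(c,r["uv"],.0193)[:2]-V;print(q,c,r["score"],w_@vx,w_@vy)
E
```

```text
tcp x'y' -0.003937712406540193 0.09083196492025487 z 0.12404641665306912 yaw-V 0.284176323802825 f [0.9448 0.3073 0.1367]
shaft_near side 0.77 [-0.0879 -0.006 ]
shaft_far side 0.97 [ 0.0949 -0.0049]
shaft_far side 0.55 [ 0.1037 -0.0025]
shaft side 0.81 [0.0039 0.0078]
shaft_near top 0.81 [-0.0935 -0.0044]
shaft_near top 0.18 [ 0.0925 -0.0071]
shaft_far top 0.97 [ 0.0892 -0.0037]
shaft top 0.66 [0.0003 0.0054]
stop_face side 0.83 0.1070590881729622 -0.0007729947645258561
stop_face top 0.82 0.10646867724147951 -0.0014637860445890197
stop_face top 0.53 -0.1573359140713874 -0.26484087209254753
v_middle side 0.88 -0.0018310043789629194 -0.008432757929849887
v_middle top 0.86 -0.0029245030115134423 0.008709612223253393
```

View pics/s5.png

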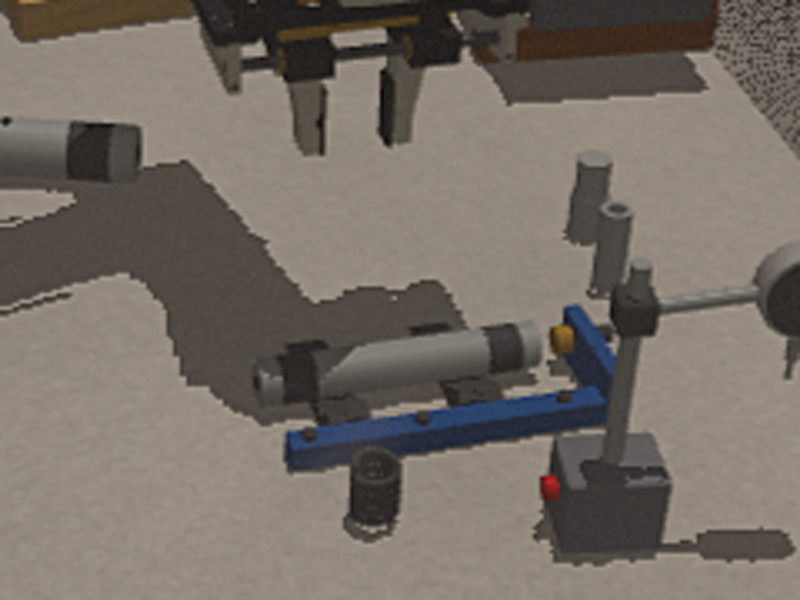

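The picture shows the shaft seated in both Vs, at about (400,360) in the crop, with roughly 13 mm between its far end and the brass button at (562,339). Next I'll go to the near end with the fingers shut.

Run:
```python
from mv import *
from station import get_state
s=get_state();p=s["eef_pos"];y=s["ee_rot"][2];print(p,s["width"])
t=-np.pi/2+VY
print(cmd(p,y,[*w(-.136,-.003),.124],t),"down",(.124-.010)/.25)
```

```text
[ 0.5648594  -0.02987547  0.11971285] 0.00025643704270929225
[ 0.37   0.52  -0.017  0.001] down 0.456
```

>>> arm_command --commands '[{"tx":0.06,"ty":0.08,"tz":0,"twist":0},{"tx":0.14,"ty":0.19,"tz":0,"twist":0},{"tx":0.22,"ty":0.3,"tz":0,"twist":0},{"tx":0.3,"ty":0.41,"tz":0,"twist":0},{"tx":0.37,"ty":0.52,"tz":0,"twist":0},{"tx":0.37,"ty":0.52,"tz":0,"twist":0},{"tx":0.37,"ty":0.52,"tz":0,"twist":0},{"tx":0.37,"ty":0.52,"tz":0,"twist":0}]'

```text
t: 15.72
eef_pos: [0.4432, -0.1324, 0.1203]
ee_rot: [-3.14, -0.0, -1.492]
force: [0.0, 0.0, 0.9]
width: 0.0004
gripper_force: 0.0
```

>>> arm_command --commands '[{"tx":0,"ty":0,"tz":0.08,"twist":0},{"tx":0,"ty":0,"tz":0.18,"twist":0},{"tx":0,"ty":0,"tz":0.28,"twist":0},{"tx":0,"ty":0,"tz":0.36,"twist":0},{"tx":0,"ty":0,"tz":0.4,"twist":0},{"tx":0,"ty":0,"tz":0.425,"twist":0},{"tx":0,"ty":0,"tz":0.432,"twist":0},{"tx":0,"ty":0,"tz":0.432,"twist":0}]'

```text
t: 16.38
eef_pos: [0.4431, -0.132, 0.0116]
ee_rot: [3.141, -0.0, -1.491]
force: [0.2, 0.3, 0.3]
width: 0.0003
gripper_force: 0.0
```

```bash
python3 look.py .0193 s6.png
```

```text
tcp x'y' -0.13544690505976012 -0.002805274158866016 z 0.011612153438072911 yaw-V 0.2509871256737881 f [0.2439 0.327  0.3103]
shaft_near side 0.74 [-0.0943 -0.0066]
shaft_far side 0.61 [ 0.0934 -0.0009]
shaft side 0.82 [-0.0022 -0.0083]
shaft_far top 0.85 [ 0.0897 -0.0054]
shaft top 0.64 [-0.0006 -0.0062]
```

View pics/s6.png

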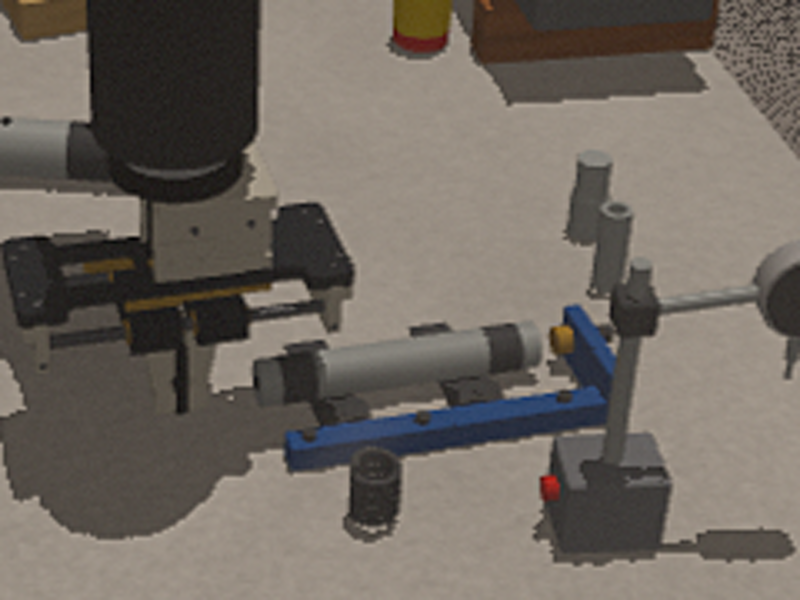

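The picture shows the shut fingers short of the near end (262,380) and in line with the shaft axis. I'll approach, then push gently.

>>> arm_command --commands '[{"tx":0.006,"ty":-0.014,"tz":0,"twist":0},{"tx":0.006,"ty":-0.028,"tz":0,"twist":0},{"tx":0.006,"ty":-0.042,"tz":0,"twist":0},{"tx":0.006,"ty":-0.054,"tz":0,"twist":0},{"tx":0.006,"ty":-0.064,"tz":0,"twist":0},{"tx":0.006,"ty":-0.072,"tz":0,"twist":0},{"tx":0.006,"ty":-0.08,"tz":0,"twist":0},{"tx":0.006,"ty":-0.088,"tz":0,"twist":0}]'

```text
t: 17.45
eef_pos: [0.4648, -0.132, 0.0117]
ee_rot: [3.141, 0.0, -1.492]
force: [0.9, 0.8, 0.2]
width: 0.0002
gripper_force: 0.0
```

>>> arm_command --commands '[{"tx":0,"ty":-0.004,"tz":0,"twist":0},{"tx":0,"ty":-0.008,"tz":0,"twist":0},{"tx":0,"ty":-0.012,"tz":0,"twist":0},{"tx":0,"ty":-0.016,"tz":0,"twist":0},{"tx":0,"ty":-0.02,"tz":0,"twist":0},{"tx":0,"ty":-0.024,"tz":0,"twist":0},{"tx":0,"ty":-0.028,"tz":0,"twist":0},{"tx":0,"ty":-0.032,"tz":0,"twist":0}]'

```text
t: 18.12
eef_pos: [0.4727, -0.1314, 0.0118]
ee_rot: [-3.142, 0.0, -1.492]
force: [-0.4, 0.3, -0.8]
width: 0.0001
gripper_force: 0.0
```

```bash
python3 look.py .0193
```

```text
tcp x'y' -0.10595179754066407 -0.004480212770263247 z 0.011824881731720374 yaw-V 0.2095178656699943 f [-0.3984  0.264  -0.8091]
shaft_near side 0.64 [-0.0928 -0.0179]
shaft_far side 0.78 [ 0.0904 -0.0064]
shaft side 0.9 [0.0022 0.0011]
shaft_far top 0.78 [ 0.0878 -0.0124]
shaft_far top 0.5 [ 0.1065 -0.0063]
shaft top 0.82 [ 0.0001 -0.0037]
shaft top 0.45 [0.0023 0.054 ]
```

>>> arm_command --commands '[{"tx":0,"ty":-0.006,"tz":0,"twist":0},{"tx":0,"ty":-0.012,"tz":0,"twist":0},{"tx":0,"ty":-0.018,"tz":0,"twist":0},{"tx":0,"ty":-0.024,"tz":0,"twist":0},{"tx":0,"ty":-0.03,"tz":0,"twist":0},{"tx":0,"ty":-0.036,"tz":0,"twist":0},{"tx":0,"ty":-0.04,"tz":0,"twist":0},{"tx":0,"ty":-0.044,"tz":0,"twist":0}]'

```text
t: 19.18
eef_pos: [0.4819, -0.1308, 0.0115]
ee_rot: [3.138, 0.0, -1.493]
force: [-5.3, 0.0, 4.9]
width: 0.0004
gripper_force: 3.1
```

```bash
python3 look.py .0193
```

```text
tcp x'y' -0.09673415327272061 -0.004524527384078061 z 0.011504267868384044 yaw-V 0.18137547619687666 f [-5.3456  0.0232  4.9388]
shaft_near side 0.89 [-0.0825 -0.0004]
shaft_far side 0.7 [ 0.1004 -0.0058]
shaft side 0.97 [ 0.0084 -0.002 ]
shaft_far top 0.76 [ 0.0998 -0.0061]
shaft top 0.66 [ 0.0043 -0.0009]
```

>>> arm_command --commands '[{"tx":0,"ty":-0.003,"tz":0,"twist":0},{"tx":0,"ty":-0.006,"tz":0,"twist":0},{"tx":0,"ty":-0.009,"tz":0,"twist":0},{"tx":0,"ty":-0.012,"tz":0,"twist":0},{"tx":0,"ty":-0.014,"tz":0,"twist":0},{"tx":0,"ty":-0.016,"tz":0,"twist":0},{"tx":0,"ty":-0.018,"tz":0,"twist":0},{"tx":0,"ty":-0.02,"tz":0,"twist":0}]'

```text
t: 20.25
eef_pos: [0.4883, -0.1301, 0.0117]
ee_rot: [3.141, 0.0, -1.492]
force: [-3.7, 1.2, 0.2]
width: 0.0009
gripper_force: 2.0
```

>>> arm_command --commands '[{"tx":0,"ty":-0.002,"tz":0,"twist":0},{"tx":0,"ty":-0.004,"tz":0,"twist":0},{"tx":0,"ty":-0.006,"tz":0,"twist":0},{"tx":0,"ty":-0.008,"tz":0,"twist":0},{"tx":0,"ty":-0.008,"tz":0,"twist":0},{"tx":0,"ty":-0.008,"tz":0,"twist":0},{"tx":0,"ty":-0.008,"tz":0,"twist":0},{"tx":0,"ty":-0.008,"tz":0,"twist":0}]'

```text
t: 20.92
eef_pos: [0.4884, -0.1302, 0.0116]
ee_rot: [3.138, 0.0, -1.493]
force: [-9.1, -0.4, 4.9]
width: 0.0003
gripper_force: 4.6
```

```bash
python3 look.py .0193
```

```text
tcp x'y' -0.09014894534844937 -0.004454112080282201 z 0.011568851149638695 yaw-V 0.17736840175622604 f [-9.1019 -0.4454  4.9376]
shaft_near side 0.97 [-0.071 -0.002]
shaft_far side 0.72 [ 0.1089 -0.003 ]
shaft side 0.63 [ 0.0108 -0.0005]
shaft_far top 0.7 [ 0.1007 -0.0102]
shaft top 0.62 [0.0056 0.0027]
```

>>> arm_command --commands '[{"tx":0,"ty":-0.002,"tz":0,"twist":0},{"tx":0,"ty":-0.004,"tz":0,"twist":0},{"tx":0,"ty":-0.006,"tz":0,"twist":0},{"tx":0,"ty":-0.008,"tz":0,"twist":0},{"tx":0,"ty":-0.008,"tz":0,"twist":0},{"tx":0,"ty":-0.008,"tz":0,"twist":0},{"tx":0,"ty":-0.008,"tz":0,"twist":0},{"tx":0,"ty":-0.008,"tz":0,"twist":0}]'

```text
t: 21.98
eef_pos: [0.4885, -0.1302, 0.0114]
ee_rot: [3.135, 0.0, -1.493]
force: [-14.1, 0.7, 10.5]
width: 0.0004
gripper_force: 7.8
```

Run:
```python
from h import *
print(get_state()["eef_pos"],get_state()["force"])
a=grab_frame("side");b=grab_frame("top")
f=lambda i,x,y,w,h,s:cv2.resize(i[y:y+h,x:x+w],(w*s,h*s),interpolation=cv2.INTER_CUBIC)
save("s7.png",np.vstack([f(a,310,255,130,50,6),f(b,300,160,130,50,6)]))
```

```text
[ 0.48846903 -0.13022956  0.01144762] [-14.14212263   0.69661484  10.49843443]
```

View pics/s7.png

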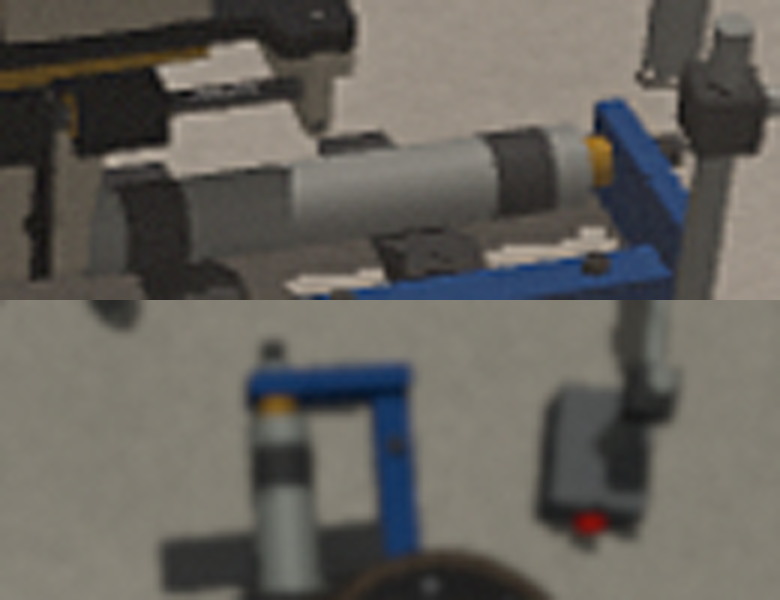

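The picture shows the far end tight against the brass button in both views. TCP stayed put while force rose from 9 to 14 N, which agrees. Now I'll withdraw straight back, then lift.

>>> arm_command --commands '[{"tx":0,"ty":0.008,"tz":0,"twist":0},{"tx":0,"ty":0.016,"tz":0,"twist":0},{"tx":0,"ty":0.03,"tz":0,"twist":0},{"tx":0,"ty":0.07,"tz":0,"twist":0},{"tx":0,"ty":0.12,"tz":0,"twist":0},{"tx":0,"ty":0.16,"tz":0,"twist":0},{"tx":0,"ty":0.16,"tz":-0.08,"twist":0},{"tx":0,"ty":0.16,"tz":-0.16,"twist":0}]'

```text
t: 22.75
eef_pos: [0.451, -0.1331, 0.0517]
ee_rot: [3.14, -0.0, -1.492]
force: [0.8, 0.1, 0.5]
width: 0.0004
gripper_force: 0.0
```

>>> arm_command --commands '[{"tx":0,"ty":0,"tz":-0.1,"twist":0},{"tx":0,"ty":0,"tz":-0.2,"twist":0},{"tx":0,"ty":0,"tz":-0.3,"twist":0},{"tx":0,"ty":0,"tz":-0.4,"twist":0},{"tx":0,"ty":0,"tz":-0.4,"twist":0},{"tx":0,"ty":0,"tz":-0.4,"twist":0},{"tx":0,"ty":0,"tz":-0.4,"twist":0},{"tx":0,"ty":0,"tz":-0.4,"twist":0}]'

```text
t: 23.42
eef_pos: [0.452, -0.133, 0.151]
ee_rot: [3.141, 0.0, -1.492]
force: [-0.3, -0.7, -1.3]
width: 0.0004
gripper_force: 0.0
```

```bash
python3 look.py .0193
python3 - <<'E'
from h import *
a=grab_frame("side");b=grab_frame("top")
f=lambda i,x,y,w,h,s:cv2.resize(i[y:y+h,x:x+w],(w*s,h*s),interpolation=cv2.INTER_CUBIC)
save("s8.png",np.vstack([f(a,310,255,130,50,6),f(b,300,160,130,50,6)]))
E
```

```text
tcp x'y' -0.12673315040621425 -0.004480745206388768 z 0.1510077976974686 yaw-V 0.20442173335034397 f [-0.3484 -0.715  -1.2701]
shaft_near side 0.61 [-0.0735 -0.0096]
shaft_far side 0.78 [ 0.1093 -0.0103]
shaft side 0.68 [ 0.0175 -0.0065]
shaft_far top 0.89 [ 0.1009 -0.0025]
shaft top 0.71 [ 0.0139 -0.0024]
```

View pics/s8.png

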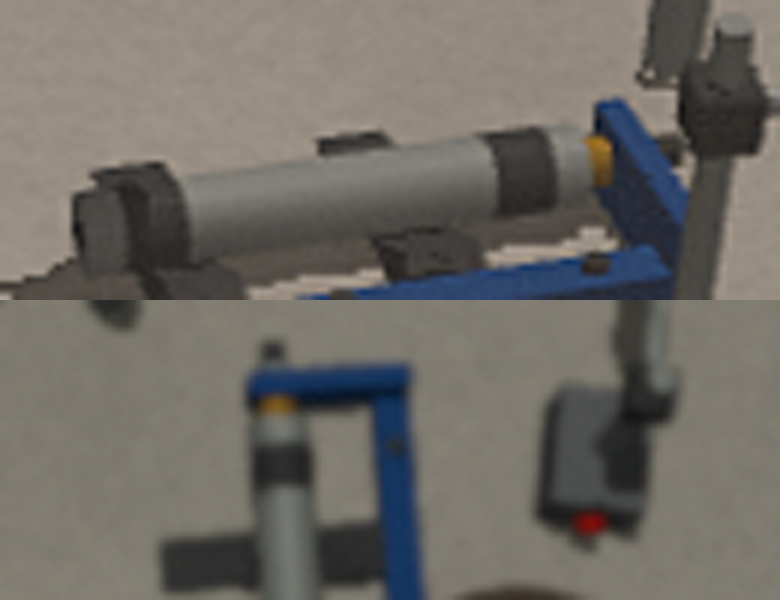

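The shaft lies in both Vs with its far end against the brass button (598,160 in the crop). The robot is clear.

```bash
python3 -c "
from station import job_done;print(job_done())"
```

```text
the job is handed in; nothing more can be done
None
```

The shaft was rolled up the ramps into the V-blocks, slid along until its far end rested against the brass stop, and left there; the job is handed in with the arm clear.

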